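Lay out the drill attachments in working order

ROBOT

A 7-joint arm with a two-finger parallel gripper is mounted at the origin on the work surface. World frame = base frame: x ahead of the robot, y to its left, z up, the work surface at z = 0. Lengths are in m, angles in rad, forces in N, time in s.
With the tool pointing down it reaches from about 0.35 to 0.9 m from the base axis. Payload 8.1 kg.
Tool frame: the origin (TCP) lies at the very end of the fingers, on their centre line; the grasp point (between the pads) lies 19 mm behind it; x points along the fingers, y is the direction in which the jaws open and shut, and the axes are right-handed (so a half turn about x gives the same grasp; the last joint's range is limited). The gripper opens to 92 mm and grips with 3 to 60 N. Pads are 19 mm wide; open, the fingers measure 130 mm over their backs; the gripper's body (75 mm by 190 mm) begins 47 mm behind the grasp point.
Start: joints at [1.161, 0.434, 0.025, 1.573, -0.012, 1.134, -0.075], TCP at [0.189, -0.596, 0.195] pointing down, gripper open.
Joint ranges: [-2.62, 2.62], [-0.44, 2.09], [-1.27, 1.32], [0.08, 2.57], [-1.32, 4.46], [0.12, 2], [-2.74, 2.74]. Speed limits (rad/s): [2.22, 2.22, 3.01, 3.01, 3.14, 3.14, 3.14].

INTERFACE

Orientations are given as a rotation vector (axis times angle).
In Python, from cell import * gives the robot as it stands.
- The arm moves only by the shell command python3 -m handwheel 'ROWS' [FORCE]. ROWS is JSON, a list of rows, each a list of 7 numbers: the opening, from 0 (shut) to 1 (fully open), then the shift along the tool's x, y, z in m, then the turn, a rotation vector about the tool's x, y, z in rad. A call has 1 to 10 rows; each row shifts and turns the commanded pose from where the row before left it, along the tool's axes as they then stand; what a row does not reach is not made up. A row lasts 1/10 s, in which the tool goes at most 50 mm and 8.59 degrees, less where a joint would pass 70% of its speed; a pose out of reach is approached as far as the arm can. A call is refused whole if a number of a shift passes 0.05 or a number of a turn 0.15, either way. A call with a gripper value outside its range is refused whole. The fingers move at their own pace and stop on an object; FORCE is the grip in N (left out, the last holds). Time passes only in rows, so rows that do not move let the fingers close. It gives the time, the measured TCP pose, the force and the opening at its end, in the units of the state.
- observe(): the state, without advancing time (a new reading comes with each control period).
- get_image(name): name is "side" or "top"; returns (picture, depth): 420x560x3 uint8, blue, green, red; 420x560 float32, m along the optical axis (not along the pixel's ray), 0 where there is no reading.
- get_calibration(name): a dict with "camera_matrix" (3x3 intrinsics, pixels), "k1" (the pictures are not rectified: a ray, as slopes to the right and down, at radius r is drawn at 1 + k1 r^2 times it, then the intrinsics apply), "pose" (4x4, takes a point from camera to world coordinates). Camera axes: x right, y down, z forward; pixel columns grow to the right and rows downward; lengths in m; the calibration is good to about 2 mm. A picture is of the moment at which its call begins. get_calibration takes no time and is no camera call.
- sign_off(): hands the job in, once; it reports no verdict.
The state is a dict: "clock": time; "joints": joint angles; "dq": joint speeds; "joint_efforts": joint torques, N m; "position": TCP position; "ee_rot": TCP orientation; "force": force on the tool from outside, world axes, zero at the start; "ft_torque": the same for the moment, N m; "width": opening from 0.0 (shut) to 1.0 (fully open).
Only numpy, scipy, OpenCV 4.12 (cv2) and the standard library are available. Lean on these libraries where they do the work, as an engineer would, in place of code of your own. Each camera call takes 0.05 s, during which the arm holds its last target. There are 200 camera calls.

TASK

The four drill attachments stand in a row of trays on the wooden strip in the order they will be used, the first being the one nearest the robot. Move them to the grey caddy in the same order counted from its brass knob: the first goes into the compartment next to the knob, the last into the compartment farthest from it. Each must end standing upright on the floor of its own compartment, let go and still, and none may fall over on the way.

Things in the scene. Friction and masses are not known exactly. Their poses are not given: they have to be found in the camera images.
- holesaw: hole saw, 75 mm tall, 160 g: a plain steel drum 42 mm across and 52 mm high with teeth below, then a hub 20 mm across to 60 mm and a shank 10 mm across to 75 mm. Stands upright; origin at the centre of its underside, z up. Grip the drum some 42 mm above its underside.
- chuck: keyless drill chuck, 66 mm tall, 220 g: a ribbed black sleeve 36 mm across and 52 mm high, with a cone above it. Stands upright, cone up; origin at the centre of its underside, z up. Grip the sleeve some 42 mm above its underside.
- forstner: steel Forstner (flat-bottomed wood-boring) bit, 75 mm tall, 120 g, standing on its cutting head: head 38 mm across and 14 mm high, a neck 18 mm across to 20 mm, then a shank 12 mm across to 75 mm. Origin at the centre of its underside, z up. Grip the shank some 46 mm above its underside.
- bush: square aluminium drilling bush, 64 mm tall, 150 g: a block 32 by 32 mm and 54 mm high with a round collar 22 mm across on top. Stands upright; origin at the centre of its underside, z up, x and y normal to its flat sides, which at the start lie within 0.12 rad of square to the strip. Grip two opposite flats some 42 mm above its underside.
- caddy: empty caddy, fixed: grey board 330 x 70 x 10 mm with four compartments in a row between aluminium strips (tops at z 20 mm). Origin: centre of underside; x along the row, away from the robot (give or take 0.3 rad), y across. Compartment centres x = -93, -31, 31, 93 mm, y = 0; each 58 mm square inside, floor at z 10 mm. Lies left or right of the strip.
- knob: brass knob, 28 mm across, 35 mm tall, fixed on one end of the caddy (at x = -144 or +144 mm of the caddy, y = 0); it marks the end from which the caddy is counted. On the other end is only a low wooden plug 8 mm high. Origin at the centre of the knob's foot, z 10 mm.
- tray_holesaw: the shallow fixed plywood tray in which the hole saw stands at the start. Four alike, 56 x 56 mm, floor 5 mm thick, rims 12 mm high, in a row 62 mm apart on a wooden strip 330 x 70 x 10 mm; their order changes. Origin: centre of the tray's underside (z 10 mm); x along the row, away from the robot (give or take 0.3 rad), y across.
- tray_chuck: the shallow fixed plywood tray in which the chuck stands at the start. Four alike, 56 x 56 mm, floor 5 mm thick, rims 12 mm high, in a row 62 mm apart on a wooden strip 330 x 70 x 10 mm; their order changes. Origin: centre of the tray's underside (z 10 mm); x along the row, away from the robot (give or take 0.3 rad), y across.
- tray_forstner: the shallow fixed plywood tray in which the Forstner bit stands at the start. Four alike, 56 x 56 mm, floor 5 mm thick, rims 12 mm high, in a row 62 mm apart on a wooden strip 330 x 70 x 10 mm; their order changes. Origin: centre of the tray's underside (z 10 mm); x along the row, away from the robot (give or take 0.3 rad), y across.
- tray_bush: the shallow fixed plywood tray in which the square bush stands at the start. Four alike, 56 x 56 mm, floor 5 mm thick, rims 12 mm high, in a row 62 mm apart on a wooden strip 330 x 70 x 10 mm; their order changes. Origin: centre of the tray's underside (z 10 mm); x along the row, away from the robot (give or take 0.3 rad), y across.
There are look-alikes about, which are no part of the job. What is shaped like the forstner but blue is not meant.

How it is judged:
By the outcome, as a careful person would: the job done as asked, in the order asked, and still so for the second after the job is handed in, with the robot touching nothing.
It also fails if it takes over 122 s, if anything falls off the work surface, if the arm or the gripper's body presses on something with over 40 N, if the wrist force passes 120 N, or if a joint passes its speed limit or range.

## Working session

There is one attempt and no reset: what is moved stays moved. The work goes in short steps, Python scripts to look and compute and a shell command to move; the robot and the scene stay as the last step left them, time stands still between calls to the robot, and variables do not carry over. Pictures are saved under pics/ and viewed, about 12 in all and at most 16, crops included, and the job is handed in when it is done.

```bash
mkdir -p pics; ls
cat > h.py <<'E'
from cell import *
import numpy as np, cv2
from scipy.spatial.transform import Rotation as R
def pts(name, d):
    c=get_calibration(name); K=np.array(c["camera_matrix"],float); k=c["k1"]; T=np.array(c["pose"])
    h,w=d.shape; v,u=np.mgrid[:h,:w]
    p=cv2.undistortPoints(np.stack([u,v],-1).reshape(-1,1,2).astype(float),K,np.array([k,0,0,0,0.])).reshape(h,w,2)
    P=np.dstack([p*d[...,None],d])
    return P@T[:3,:3].T+T[:3,3]
def ray(name,uv,z):
    c=get_calibration(name); K=np.array(c["camera_matrix"],float); T=np.array(c["pose"])
    p=cv2.undistortPoints(np.array(uv,float).reshape(-1,1,2),K,np.array([c["k1"],0,0,0,0.])).reshape(-1,2)
    d=np.c_[p,np.ones(len(p))]@T[:3,:3].T; o=T[:3,3]
    return o+d*((z-o[2])/d[:,2])[:,None]
E
python3 - <<'E'
from h import *
for n in("top","side"):
    im,d=get_image(n); cv2.imwrite(f"pics/{n}0.png",im); np.save(f"{n}0.npy",d); c=get_calibration(n); print(n,c["k1"],np.round(c["camera_matrix"],1).tolist(),np.round(c["pose"],3).tolist())
s=observe(); print(s); print(R.from_rotvec(s["ee_rot"]).as_matrix().round(3))
E
```

```text
pics
top -0.138576267041508 [[473.9, 0.0, 285.6], [0.0, 473.9, 214.9], [0.0, 0.0, 1.0]] [[-0.018, -0.988, 0.153, 0.357], [-0.999, 0.023, 0.031, -0.056], [-0.034, -0.152, -0.988, 1.017], [0.0, 0.0, 0.0, 1.0]]
side -0.07779916900627541 [[528.9, 0.0, 279.4], [0.0, 528.9, 211.7], [0.0, 0.0, 1.0]] [[-0.763, -0.483, 0.429, 0.13], [-0.646, 0.561, -0.518, 0.466], [0.01, -0.672, -0.74, 0.759], [0.0, 0.0, 0.0, 1.0]]
{'clock': 0.1, 'joints': array([ 1.16140476,  0.43513552,  0.02499107,  1.57395156, -0.01159936,
        1.13404055, -0.07506207]), 'dq': array([-0.00063903, -0.00052319,  0.00033593, -0.00321733,  0.00087765,
       -0.0005737 ,  0.00144661]), 'joint_efforts': array([ 3.51181901e-03, -6.69127607e+01,  9.88490582e-01, -3.15145898e+01,
       -6.04175753e-02,  3.72895680e-02,  4.48328001e-05]), 'position': array([ 0.18854028, -0.59537167,  0.19395585]), 'ee_rot': array([ 2.05633165,  0.31933791, -2.05704741]), 'force': array([-0.31309314, -0.8485981 ,  0.05603155]), 'ft_torque': array([-0.00142719, -0.03138303,  0.01774855]), 'width': 0.999388563758745}
[[-0.001  0.302 -0.953]
 [ 0.001 -0.953 -0.302]
 [-1.    -0.001  0.   ]]
```

View pics/top0.png

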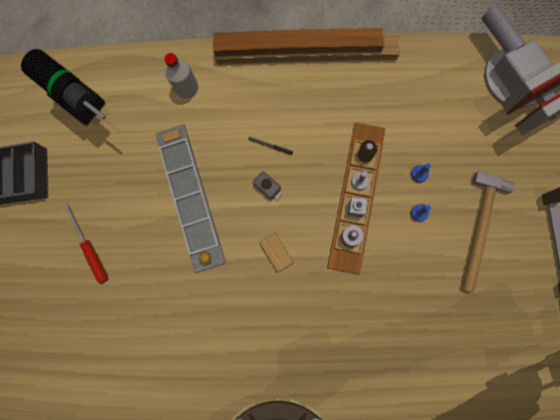

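View pics/side0.png

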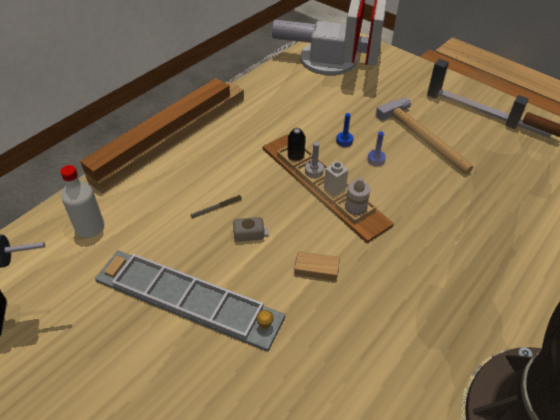

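Top view: the strip is on the right. From the robot outward it holds the holesaw (351,237), bush (358,206), forstner (361,180) and chuck (367,151). The forstner candidates are the steel one in its tray (361,180) and the blue ones at (421,173) and (421,213). The steel one is meant, because blue is excluded. The caddy is on the left, with the knob at the near end (205,258) and the plug at the far end (171,135).

Run:
```python
from h import *
im=cv2.imread("pics/top0.png")
a=cv2.resize(im[110:280,310:450],None,fx=3.4,fy=3.4,interpolation=cv2.INTER_CUBIC);cv2.imwrite("pics/crop_strip.png",a)
for n in("top","side"):
    d=np.load(n+"0.npy"); P=pts(n,d); im=cv2.imread(f"pics/{n}0.png"); hsv=cv2.cvtColor(im,cv2.COLOR_BGR2HSV)
    ok=(d>0)&(P[...,0]>.3)&(P[...,0]<.8)&(np.abs(P[...,1])<.36)
    print(n,"table z",np.median(P[...,2][ok]))
    m=(ok&(P[...,2]>.032)&(P[...,2]<.15)).astype(np.uint8)
    k,L,st,c=cv2.connectedComponentsWithStats(m)
    for i in range(1,k):
        if st[i,4]<12: continue
        q=P[L==i]; t=q[q[:,2]>q[:,2].max()-.012]
        print(c[i].round(),st[i,4],"mean",q.mean(0).round(4),"zmax",q[:,2].max().round(3),"topmean",t.mean(0).round(4),"ext",np.ptp(q,axis=0).round(3),"BGR",im[L==i].mean(0).round())
    # boards: by height
    m=(ok&(P[...,2]>.006)&(P[...,2]<.03)).astype(np.uint8); m=cv2.morphologyEx(m|(ok&(P[...,2]>.006)).astype(np.uint8),cv2.MORPH_OPEN,np.ones((5,5)))
    for c in cv2.findContours(m,0,2)[0]:
        if cv2.contourArea(c)<2000: continue
        b=cv2.boxPoints(cv2.minAreaRect(c)); w=ray(n,b,.01)[:,:2]; e=np.diff(np.r_[w,w[:1]],axis=0)
        print("board",b.round().tolist(),"ctr",w.mean(0).round(4),"sides",np.linalg.norm(e,axis=1).round(3),"ang",np.arctan2(e[:,1],e[:,0]).round(3))
    # caddy inner floors: compartments contours of grey floor via height (<.015) within caddy
```

```text
top table z -0.0005422774619253667
[180.  84.] 284 mean [0.7946 0.1965 0.0728] zmax 0.106 topmean [0.797  0.1981 0.0986] ext [0.011 0.043 0.074] BGR [70. 77. 82.]
[367. 150.] 294 mean [ 0.6363 -0.1988  0.0677] zmax 0.084 topmean [ 0.6401 -0.2001  0.0775] ext [0.037 0.035 0.052] BGR [37. 47. 56.]
[425. 168.] 68 mean [ 0.5979 -0.3185  0.0613] zmax 0.076 topmean [ 0.5994 -0.3201  0.0723] ext [0.013 0.013 0.043] BGR [95. 59. 52.]
[362. 178.] 88 mean [ 0.5788 -0.1857  0.0641] zmax 0.092 topmean [ 0.5804 -0.1868  0.0885] ext [0.015 0.019 0.06 ] BGR [ 99.  99. 107.]
[357. 206.] 308 mean [ 0.519  -0.1729  0.0676] zmax 0.083 topmean [ 0.5211 -0.1742  0.0779] ext [0.035 0.034 0.05 ] BGR [120. 123. 127.]
[425. 209.] 58 mean [ 0.5115 -0.3124  0.0635] zmax 0.077 topmean [ 0.5123 -0.3137  0.0724] ext [0.011 0.013 0.044] BGR [99. 60. 51.]
[352. 235.] 373 mean [ 0.4595 -0.16    0.0671] zmax 0.091 topmean [ 0.4609 -0.1614  0.088 ] ext [0.041 0.042 0.057] BGR [124. 123. 131.]
[204. 257.] 122 mean [0.4234 0.1442 0.0414] zmax 0.049 topmean [0.4238 0.1443 0.0419] ext [0.025 0.025 0.015] BGR [ 37.  93. 12
[... 1037 characters left out ...]
] 582 mean [ 0.4551 -0.1522  0.0605] zmax 0.092 topmean [ 0.4588 -0.1597  0.0871] ext [0.041 0.044 0.06 ] BGR [ 84.  94. 104.]
[ 87. 209.] 684 mean [0.7943 0.202  0.0698] zmax 0.111 topmean [0.7978 0.1999 0.102 ] ext [0.013 0.043 0.079] BGR [89. 95. 98.]
[264. 318.] 228 mean [0.4202 0.1491 0.0411] zmax 0.046 topmean [0.4204 0.1488 0.0414] ext [0.024 0.026 0.014] BGR [ 39.  96. 127.]
board [[95.0, 281.0], [111.0, 242.0], [285.0, 312.0], [270.0, 351.0]] ctr [0.5629 0.188 ] sides [0.088 0.349 0.075 0.328] ang [-0.971 -2.864  1.935  0.302]
board [[262.0, 147.0], [292.0, 115.0], [401.0, 213.0], [371.0, 245.0]] ctr [ 0.5559 -0.1989] sides [0.132 0.367 0.104 0.338] ang [-1.383  2.867  1.584 -0.219]
```

View pics/crop_strip.png

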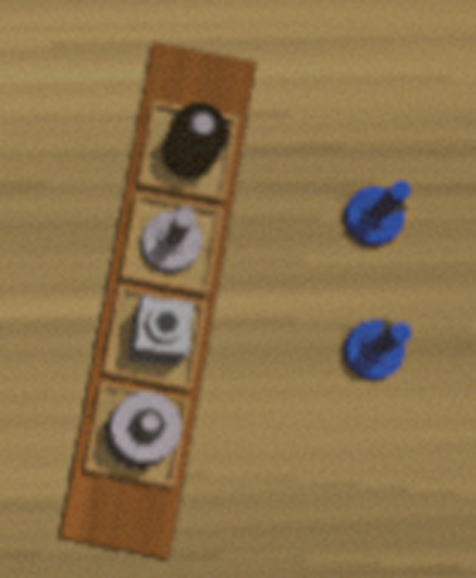

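The crop confirms the order. The steel Forstner bit stands in a tray on the strip, and both blue ones stand off it. The bush is visibly turned relative to the strip, so I'll measure its yaw and work out the first move.

```bash
cat > go.py <<'E'
import sys; from h import *
# usage: go.py x y z yaw(of tool y) : prints turn about tool x first, then shifts in the turned frame
x,y,z,th=map(float,sys.argv[1:5]); s=observe(); M=R.from_rotvec(s["ee_rot"]).as_matrix(); p=s["position"]
cur=np.arctan2(M[1,1],M[0,1]); t=-((th-cur+np.pi)%(2*np.pi)-np.pi)
dx,dy=x-p[0],y-p[1]; c,sn=np.cos(th),np.sin(th)
print("t",round(s["clock"],2),"pos",p.round(4),"yaw",cur.round(3),"down",M[:,0].round(3),"w",round(s["width"],3),"F",s["force"].round(1))
print("TURN rx %.3f  then tx %.4f ty %.4f tz %.4f"%(t,p[2]-z,dx*c+dy*sn,dx*sn-dy*c))
E
python3 - <<'E'
from h import *
for n in("top","side"):
    P=pts(n,np.load(n+"0.npy")); m=(P[...,2]>.062)&(np.hypot(P[...,0]-.5195,P[...,1]+.1725)<.03)
    r=cv2.minAreaRect((P[m][:,:2]*1000).astype(np.float32)); print(n,r)
E
python3 go.py 0.460 -0.161 0.19 -1.786
```

```text
top ((521.6124877929688, -174.5832061767578), (32.22484588623047, 32.22093963623047), 81.3339614868164)
side ((519.303466796875, -173.5452880859375), (34.36572265625, 33.46083450317383), 80.19882202148438)
t 0.1 pos [ 0.1885 -0.5954  0.194 ] yaw -1.264 down [-0.001  0.001 -1.   ] w 0.999 F [-0.3 -0.8  0.1]
TURN rx 0.522  then tx 0.0040 ty -0.4823 tz -0.1724
```

```bash
python3 -m handwheel '[[1,0,0,0,0.13,0,0],[1,0,0,0,0.13,0,0],[1,0,0,0,0.13,0,0],[1,0,0,0,0.13,0,0],[1,0,-0.04,-0.014,0,0,0],[1,0,-0.04,-0.014,0,0,0],[1,0,-0.04,-0.014,0,0,0],[1,0,-0.04,-0.014,0,0,0],[1,0,-0.04,-0.014,0,0,0],[1,0,-0.04,-0.014,0,0,0]]'
python3 -m handwheel '[[1,0,-0.04,-0.014,0,0,0],[1,0,-0.04,-0.014,0,0,0],[1,0,-0.04,-0.014,0,0,0],[1,0,-0.04,-0.014,0,0,0],[1,0,-0.04,-0.014,0,0,0],[1,0,-0.04,-0.014,0,0,0],[1,0,0,0,0,0,0],[1,0,0,0,0,0,0]]'; python3 go.py 0.460 -0.161 0.038 -1.786
```

```text
clock: 1.1
position: [0.3221, -0.3773, 0.1945]
ee_rot: [-2.109, 0.226, 2.109]
force: [1.3, -1.2, -0.1]
width: 1.001
clock: 1.9
position: [0.4546, -0.1614, 0.1943]
ee_rot: [-2.109, 0.223, 2.111]
force: [-0.2, -0.6, -0.1]
width: 0.999
t 1.9 pos [ 0.4546 -0.1614  0.1943] yaw -1.781 down [-0.001  0.    -1.   ] w 0.999 F [-0.2 -0.6 -0.1]
TURN rx 0.005  then tx 0.1563 ty -0.0015 tz -0.0052
```

```bash
python3 -m handwheel '[[1,0.035,-0.001,-0.005,0,0,0],[1,0.035,0,0,0,0,0],[1,0.035,0,0,0,0,0],[1,0.03,0,0,0,0,0],[1,0.021,0,0,0,0,0],[1,0,0,0,0,0,0],[1,0,0,0,0,0,0]]'; python3 go.py 0.460 -0.161 0.038 -1.786
python3 - <<'E'
from h import *
im,d=get_image("side"); cv2.imwrite("pics/s1.png",cv2.resize(im[60:280,200:450],None,fx=2.4,fy=2.4))
E
```

```text
clock: 2.6
position: [0.4591, -0.1634, 0.0389]
ee_rot: [-2.107, 0.228, 2.109]
force: [0.6, -0.7, 0.3]
width: 1.0
t 2.6 pos [ 0.4591 -0.1634  0.0389] yaw -1.786 down [-0.001 -0.    -1.   ] w 1.0 F [ 0.6 -0.7  0.3]
TURN rx 0.000  then tx 0.0009 ty -0.0026 tz -0.0003
```

View pics/s1.png

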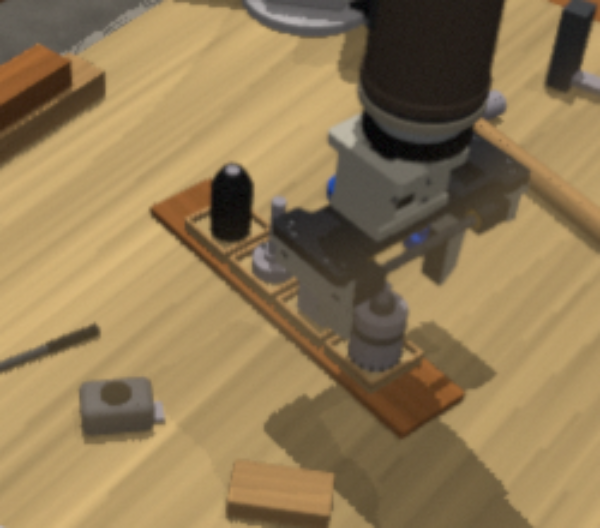

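The picture shows the fingers seemingly behind the drum at crop (380,330). I'll project the points numerically before closing.

```bash
cat >> h.py <<'E'
def proj(name,X):
    c=get_calibration(name); T=np.linalg.inv(np.array(c["pose"])); 
    return cv2.projectPoints(np.array(X,float).reshape(-1,1,3),cv2.Rodrigues(T[:3,:3])[0],T[:3,3],np.array(c["camera_matrix"]),np.array([c["k1"],0,0,0,0.]))[0].reshape(-1,2)
E
python3 - <<'E'
from h import *
s=observe();M=R.from_rotvec(s["ee_rot"]).as_matrix();p=s["position"]
X=[p+M[:,1]*.046,p-M[:,1]*.046,p,[.46,-.161,.09],[.46,-.161,.067]]
print(((proj("side",X)-[200,60])*2.4).round())
im,d=get_image("side"); P=pts("side",d)
m=(d>0)&(np.hypot(P[...,0]-.46,P[...,1]+.16)<.09)&(P[...,2]>.03)&(P[...,2]<.1)
for u,v in [(340,315),(330,290),(445,265),(380,330),(382,300)]:
    a,b=int(v/2.4+60),int(u/2.4+200); print((u,v),P[a,b].round(3))
im,d=get_image("top"); cv2.imwrite("pics/t1.png",cv2.resize(im[110:290,280:460],None,fx=3,fy=3));
E
```

```text
[[420. 303.]
 [335. 354.]
 [379. 328.]
 [385. 284.]
 [381. 305.]]
(340, 315) [ 0.46  -0.099  0.104]
(330, 290) [ 0.456 -0.075  0.152]
(445, 265) [ 0.437 -0.209  0.09 ]
(380, 330) [ 0.448 -0.142  0.064]
(382, 300) [ 0.458 -0.157  0.077]
```

View pics/t1.png

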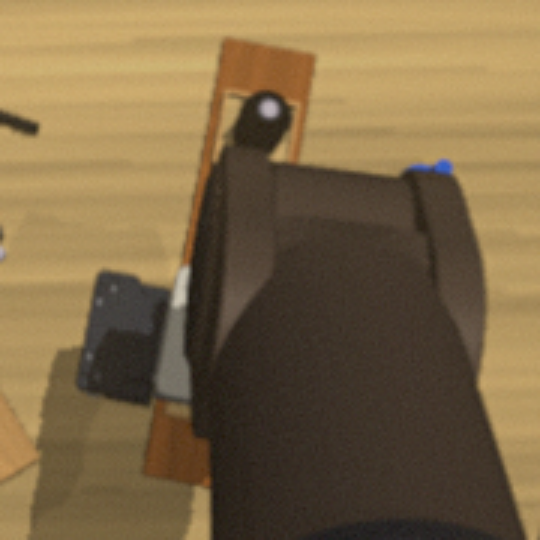

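Run:
```python
from h import *
im,d=get_image("side"); P=pts("side",d)
for cu in (320,335,350,430,440,450):
    b=int(cu/2.4+200); print(cu,[(int((a-60)*2.4),*(P[a,b]*1000).astype(int)) for a in range(155,212,4)])
```

```text
320 [(228, np.int64(480), np.int64(-92), np.int64(180)), (237, np.int64(475), np.int64(-85), np.int64(178)), (247, np.int64(467), np.int64(-74), np.int64(182)), (256, np.int64(463), np.int64(-69), np.int64(179)), (266, np.int64(460), np.int64(-66), np.int64(175)), (276, np.int64(460), np.int64(-67), np.int64(165)), (285, np.int64(464), np.int64(-75), np.int64(147)), (295, np.int64(462), np.int64(-73), np.int64(141)), (304, np.int64(478), np.int64(-101), np.int64(100)), (314, np.int64(479), np.int64(-103), np.int64(88)), (324, np.int64(510), np.int64(-156), np.int64(15)), (333, np.int64(501), np.int64(-142), np.int64(21)), (343, np.int64(499), np.int64(-141), np.int64(12)), (352, np.int64(495), np.int64(-136), np.int64(7)), (362, np.int64(490), np.int64(-131), np.int64(4))]
335 [(228, np.int64(472), np.int64(-98), np.int64(180)), (237, np.int64(467), np.int64(-90), np.int64(180)), (247, np.int64(462), np.int64(-84), np.int64(178)), (256, np.int64(456), np.int64(-75), np.int64(180)), (266, np.int64(451), np.int64(-69), np.int64(178)), (276, np.int64(447), np.int64(-63), np.int64(176)),
[... 2892 characters left out ...]
 np.int64(-209), np.int64(116)), (247, np.int64(436), np.int64(-210), np.int64(107)), (256, np.int64(436), np.int64(-212), np.int64(96)), (266, np.int64(435), np.int64(-215), np.int64(83)), (276, np.int64(467), np.int64(-290), np.int64(0)), (285, np.int64(461), np.int64(-280), np.int64(0)), (295, np.int64(454), np.int64(-269), np.int64(0)), (304, np.int64(448), np.int64(-259), np.int64(0)), (314, np.int64(442), np.int64(-250), np.int64(0)), (324, np.int64(436), np.int64(-241), np.int64(0)), (333, np.int64(431), np.int64(-233), np.int64(-2)), (343, np.int64(423), np.int64(-221), np.int64(0)), (352, np.int64(418), np.int64(-212), np.int64(0)), (362, np.int64(412), np.int64(-203), np.int64(0))]
```

Depth shows the finger ends at z≈0.070 and the body underside at z≈0.14. The pose reading says 0.039 and about 0.105. The real tool therefore looks about 32 mm higher than reported, although the xy agrees. I'll lower it in part and measure the tips again.

```bash
python3 -m handwheel '[[1,0.01,0,0,0,0,0],[1,0.01,0,0,0,0,0],[1,0,0,0,0,0,0],[1,0,0,0,0,0,0]]'
cat > tip.py <<'E'
from h import *
s=observe();M=R.from_rotvec(s["ee_rot"]).as_matrix();p=s["position"];w=s["width"]*.046
im,d=get_image("side"); P=pts("side",d); Q=(P-p)@M
print("pos",p.round(4),"F",s["force"].round(1),"w",s["width"])
for sg in (1,-1):
    m=(d>0)&(sg*Q[...,1]>w-.006)&(sg*Q[...,1]<w+.026)&(abs(Q[...,2])<.016)&(P[...,2]>.026)&(Q[...,0]>-.06)
    q=Q[m]; print(sg,len(q),"x(down) pct95,max",np.percentile(q[:,0],[95,99.5]).round(4),"y",np.percentile(q[:,1],[2,98]).round(4),"z",np.percentile(q[:,2],[2,98]).round(4))
cv2.imwrite("pics/tip.png",im)
E
python3 tip.py
```

```text
clock: 3.2
position: [0.4592, -0.1622, 0.0181]
ee_rot: [-2.108, 0.225, 2.11]
force: [0.4, 0.3, 1.1]
width: 1.002
pos [ 0.4592 -0.1622  0.0181] F [0.4 0.3 1.1] w 1.0018005969480575
1 138 x(down) pct95,max [-0.0335 -0.0317] y [0.0451 0.0622] z [-0.0068  0.0137]
-1 99 x(down) pct95,max [-0.0395 -0.0349] y [-0.0639 -0.0471] z [-0.0087  0.0139]
```

Confirmed. The tips are 32 mm above the reported TCP, so I need reported z = wanted z − 0.032. I'll lower 12 mm more, which is safe on either reading, and grip.

```bash
python3 -m handwheel '[[1,0.006,0,0,0,0,0],[1,0.006,0,0,0,0,0],[1,0,0,0,0,0,0],[0,0,0,0,0,0,0],[0,0,0,0,0,0,0],[0,0,0,0,0,0,0],[0,0,0,0,0,0,0],[0,0,0,0,0,0,0]]' 25; python3 -m handwheel '[[0,0,0,0,0,0,0],[0,0,0,0,0,0,0],[0,0,0,0,0,0,0]]'; python3 tip.py; python3 -c "
import cv2;im=cv2.imread('pics/tip.png');cv2.imwrite('pics/tipc.png',cv2.resize(im[120:240,280:440],None,fx=4,fy=4))"
```

```text
clock: 4.05
position: [0.4597, -0.1624, 0.0067]
ee_rot: [-2.109, 0.226, 2.109]
force: [0.1, -0.7, 0.6]
width: 0.617
clock: 4.35
position: [0.4597, -0.1623, 0.0067]
ee_rot: [-2.109, 0.226, 2.109]
force: [-0.6, -0.2, 0.0]
width: 0.453
pos [ 0.4597 -0.1623  0.0067] F [-0.6 -0.2  0. ] w 0.4525482898329337
1 67 x(down) pct95,max [-0.0342 -0.0322] y [0.0183 0.0374] z [0.007  0.0142]
-1 135 x(down) pct95,max [-0.0209 -0.0196] y [-0.0386 -0.015 ] z [0.0017 0.015 ]
```

View pics/tipc.png

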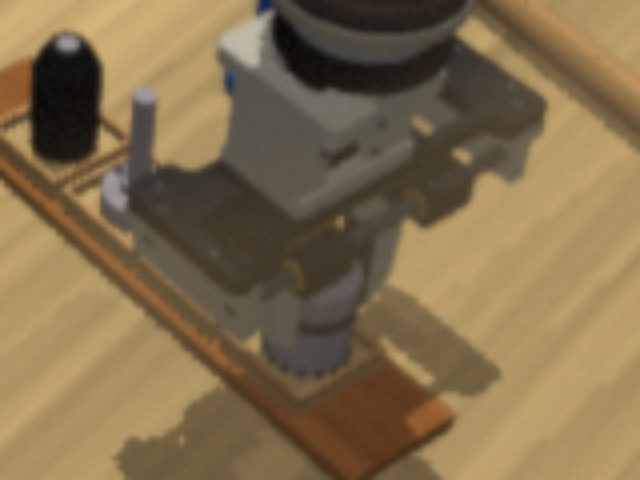

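The grip is good: 0.453 ≈ 41.6 mm against the 42 mm drum. Lift and carry.

```bash
python3 -m handwheel '[[0,-0.01,0,0,0,0,0],[0,-0.02,0,0,0,0,0],[0,-0.03,0,0,0,0,0],[0,-0.03,0,0,0,0,0],[0,0,0,0,-0.10,0,0],[0,0,0,0,-0.11,0,0],[0,0,0,0,-0.11,0,0],[0,0,0,0,-0.10,0,0],[0,0,0,0,-0.10,0,0],[0,0,0,0,0,0,0]]'; python3 go.py 0.4717 0.1595 0.04 -1.268
```

```text
clock: 5.4
position: [0.4594, -0.1625, 0.0971]
ee_rot: [2.055, 0.319, -2.055]
force: [-1.1, -0.0, -2.1]
width: 0.451
t 5.4 pos [ 0.4594 -0.1625  0.0971] yaw -1.263 down [-0. -0. -1.] w 0.451 F [-1.1 -0.  -2.1]
TURN rx 0.005  then tx 0.0571 ty -0.3037 tz -0.1078
```

```bash
python3 -m handwheel '[[0,0,-0.02,-0.008,0,0,0],[0,0,-0.035,-0.0125,0,0,0],[0,0,-0.035,-0.0125,0,0,0],[0,0,-0.035,-0.0125,0,0,0],[0,0,-0.035,-0.0125,0,0,0],[0,0,-0.035,-0.0125,0,0,0],[0,0,-0.035,-0.0125,0,0,0],[0,0,-0.035,-0.0125,0,0,0],[0,0,-0.025,-0.008,0,0,0],[0,0,-0.0135,-0.004,0,0,0]]'; python3 -m handwheel '[[0,0.03,0,0,0,0,0],[0,0.025,0,0,0,0,0],[0,0,0,0,0,0,0],[0,0,0,0,0,0,0]]';python3 go.py 0.4717 0.1595 0.003 -1.268
python3 - <<'E'
from h import *
im,d=get_image("side"); cv2.imwrite("pics/s2.png",cv2.resize(im[200:380,150:350],None,fx=3,fy=3)); P=pts("side",d)
s=observe(); p=s["position"]; m=(np.hypot(P[...,0]-p[0],P[...,1]-p[1])<.03)&(P[...,2]>.01)&(P[...,2]<.045)
print(P[m].min(0),P[m].max(0))
E
```

```text
clock: 6.4
position: [0.4702, 0.1622, 0.097]
ee_rot: [2.057, 0.319, -2.056]
force: [0.4, -0.9, -1.4]
width: 0.449
clock: 6.8
position: [0.4704, 0.1586, 0.0419]
ee_rot: [2.056, 0.315, -2.058]
force: [0.2, -0.1, -2.0]
width: 0.453
t 6.8 pos [0.4704 0.1586 0.0419] yaw -1.266 down [-0.001 -0.001 -1.   ] w 0.453 F [ 0.2 -0.1 -2. ]
TURN rx 0.002  then tx 0.0389 ty -0.0004 tz -0.0015
[0.44143256 0.12925048 0.01000227] [0.47753322 0.18755698 0.02163734]
```

View pics/s2.png

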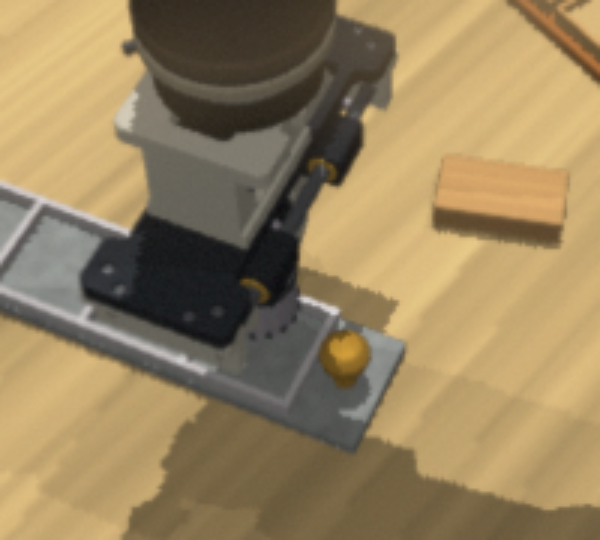

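The holesaw hangs over the compartment beside the knob (crop 275,315; knob 345,355). I'll lower to just above the floor.

```bash
python3 -m handwheel '[[0,0.015,0,-0.0015,0,0,0],[0,0.012,0,0,0,0,0],[0,0.007,0,0,0,0,0],[0,0.003,0,0,0,0,0],[0,0,0,0,0,0,0],[0,0,0,0,0,0,0]]'; python3 go.py 0.4717 0.1595 0.003 -1.268
python3 -m handwheel '[[0,0.001,0,0,0,0,0],[0,0.001,0,0,0,0,0],[0,0,0,0,0,0,0]]'
```

```text
clock: 7.45
position: [0.4721, 0.16, 0.005]
ee_rot: [2.057, 0.318, -2.056]
force: [-0.7, -0.6, -1.2]
width: 0.453
t 7.45 pos [0.4721 0.16   0.005 ] yaw -1.264 down [ 0.  0. -1.] w 0.453 F [-0.7 -0.6 -1.2]
TURN rx 0.004  then tx 0.0020 ty 0.0003 tz 0.0005
clock: 7.75
position: [0.4719, 0.1599, 0.0026]
ee_rot: [2.056, 0.318, -2.056]
force: [-0.2, -0.4, -1.2]
width: 0.453
```

```bash
python3 -m handwheel '[[0,0.0008,0,0,0,0,0],[0,0.0005,0,0,0,0,0],[0,0,0,0,0,0,0],[1,0,0,0,0,0,0],[1,0,0,0,0,0,0],[1,0,0,0,0,0,0],[1,0,0,0,0,0,0],[1,0,0,0,0,0,0],[1,0,0,0,0,0,0],[1,0,0,0,0,0,0]]'; python3 -m handwheel '[[1,-0.02,0,0,0,0,0],[1,-0.035,0,0,0,0,0],[1,-0.035,0,0,0,0,0],[1,-0.02,0,0,0,0,0],[1,0,0,0,0.15,0,0],[1,0,0,0,0.15,0,0],[1,0,0,0,0.15,0,0]]'; python3 go.py 0.5195 -0.1725 0.09 -1.72
```

```text
clock: 8.75
position: [0.4719, 0.1599, 0.0013]
ee_rot: [2.056, 0.318, -2.056]
force: [-0.1, 0.1, -0.8]
width: 0.983
clock: 9.45
position: [0.472, 0.1598, 0.1116]
ee_rot: [-2.144, 0.161, 2.143]
force: [0.9, 0.7, 0.2]
width: 0.999
t 9.45 pos [0.472  0.1598 0.1116] yaw -1.72 down [ 0.  0. -1.] w 0.999 F [0.9 0.7 0.2]
TURN rx -0.000  then tx 0.0216 ty 0.3216 tz -0.0964
```

```bash
python3 -m handwheel '[[1,0,0.036,-0.0108,0,0,0],[1,0,0.036,-0.0108,0,0,0],[1,0,0.036,-0.0108,0,0,0],[1,0,0.036,-0.0108,0,0,0],[1,0,0.036,-0.0108,0,0,0],[1,0,0.036,-0.0108,0,0,0],[1,0,0.036,-0.0108,0,0,0],[1,0,0.036,-0.0108,0,0,0],[1,0,0.035,-0.0107,0,0,0],[1,0,0,0,0,0,0]]';  python3 -m handwheel '[[1,0,0,0,0,0,0]]'; python3 go.py 0.520 -0.174 0.006 -1.72
cat > chk.py <<'E'
from h import *
import sys
# tops of things standing on the caddy, in caddy coordinates (mm)
c,s=np.cos(.303),np.sin(.303)
for n in sys.argv[1:]:
    im,d=get_image(n); P=pts(n,d); X=(P[...,0]-.5605)*c+(P[...,1]-.187)*s; Y=-(P[...,0]-.5605)*s+(P[...,1]-.187)*c
    for x0 in(-93,-31,31,93):
        m=(d>0)&(abs(X*1000-x0)<31)&(abs(Y)<.04)&(P[...,2]>.03)&(P[...,2]<.13)
        if m.sum()<20: continue
        q=np.c_[X[m],Y[m],P[m][:,2]]*1000; t=q[q[:,2]>np.percentile(q[:,2],99)-10]; print(n,x0,"zmax",q[:,2].max().round(1),"top",t.mean(0).round(1),"range",q.min(0).round(),q.max(0).round())
    cv2.imwrite(f"pics/chk_{n}.png",im)
E
python3 chk.py top side
```

```text
clock: 10.45
position: [0.5216, -0.1801, 0.1112]
ee_rot: [-2.145, 0.165, 2.144]
force: [-0.8, 0.4, 0.2]
width: 0.999
clock: 10.55
position: [0.5216, -0.1743, 0.1111]
ee_rot: [-2.145, 0.156, 2.146]
force: [0.0, 0.0, 0.1]
width: 1.003
t 10.55 pos [ 0.5216 -0.1743  0.1111] yaw -1.716 down [-0.  0. -1.] w 1.003 F [0.  0.  0.1]
TURN rx 0.004  then tx 0.1051 ty -0.0001 tz 0.0016
top -93 zmax 86.5 top [-91.7  -1.4  83.4] range [-113.  -20.   31.] [-71.  19.  87.]
side -93 zmax 86.3 top [-93.    2.9  82.8] range [-114.  -20.   30.] [-72.  24.  86.]
```

The holesaw stands centred in compartment 1 (top 86 mm, offset about 1 mm). Descend on the bush.

```bash
python3 -m handwheel '[[1,0.03,0,0.001,0,0,0],[1,0.035,0,0,0,0,0],[1,0.025,0,0,0,0,0],[1,0.012,0,0,0,0,0],[1,0.003,0,0,0,0,0],[1,0,0,0,0,0,0],[0,0,0,0,0,0,0],[0,0,0,0,0,0,0],[0,0,0,0,0,0,0],[0,0,0,0,0,0,0]]' 25;  python3 -m handwheel '[[0,0,0,0,0,0,0],[0,0,0,0,0,0,0],[0,0,0,0,0,0,0],[0,0,0,0,0,0,0],[0,0,0,0,0,0,0],[0,0,0,0,0,0,0]]'; python3 go.py 0.520 -0.174 0.006 -1.72
```

```text
clock: 11.65
position: [0.5212, -0.1737, 0.0068]
ee_rot: [-2.148, 0.154, 2.146]
force: [0.5, 0.0, 0.3]
width: 0.703
clock: 12.25
position: [0.5209, -0.1736, 0.0063]
ee_rot: [-2.147, 0.154, 2.147]
force: [-0.1, -0.1, -0.8]
width: 0.347
t 12.25 pos [ 0.5209 -0.1736  0.0063] yaw -1.714 down [-0. -0. -1.] w 0.347 F [-0.1 -0.1 -0.8]
TURN rx 0.006  then tx 0.0003 ty 0.0006 tz 0.0008
```

```bash
python3 -m handwheel '[[0,-0.01,0,0,0,0,0],[0,-0.02,0,0,0,0,0],[0,-0.03,0,0,0,0,0],[0,-0.03,0,0,0,0,0],[0,0,0,0,-0.11,0,0],[0,0,0,0,-0.11,0,0],[0,0,0,0,-0.11,0,0],[0,0,0,0,-0.11,0,0],[0,0,0,0,0,0,0]]'; python3 go.py 0.531 0.178 0.04 -1.268
```

```text
clock: 13.15
position: [0.5207, -0.1736, 0.0969]
ee_rot: [2.061, 0.31, -2.061]
force: [0.1, 1.0, -1.1]
width: 0.349
t 13.15 pos [ 0.5207 -0.1736  0.0969] yaw -1.273 down [ 0. -0. -1.] w 0.349 F [ 0.1  1.  -1.1]
TURN rx -0.005  then tx 0.0569 ty -0.3326 tz -0.1146
```

```bash
python3 -m handwheel '[[0,0,-0.022,-0.008,0,0,0],[0,0,-0.04,-0.0138,0,0,0],[0,0,-0.04,-0.0138,0,0,0],[0,0,-0.04,-0.0138,0,0,0],[0,0,-0.04,-0.0138,0,0,0],[0,0,-0.04,-0.0138,0,0,0],[0,0,-0.04,-0.0138,0,0,0],[0,0,-0.036,-0.0124,0,0,0],[0,0,-0.022,-0.0075,0,0,0],[0,0,-0.0125,-0.004,0,0,0]]'; python3 -m handwheel '[[0,0.03,0,0,0,0,0],[0,0.03,0,0,0,0,0],[0,0.015,0,0,0,0,0],[0,0,0,0,0,0,0]]';python3 go.py 0.531 0.178 0.0013 -1.268
python3 - <<'E'
from h import *
im,d=get_image("side"); cv2.imwrite("pics/s3.png",cv2.resize(im[180:370,100:330],None,fx=3,fy=3))
E
```

```text
clock: 14.15
position: [0.533, 0.1809, 0.0967]
ee_rot: [2.063, 0.309, -2.062]
force: [0.2, -0.6, -0.8]
width: 0.347
clock: 14.55
position: [0.5318, 0.176, 0.0193]
ee_rot: [2.058, 0.303, -2.067]
force: [-0.4, -0.6, -0.9]
width: 0.343
t 14.55 pos [0.5318 0.176  0.0193] yaw -1.277 down [-0.004 -0.002 -1.   ] w 0.343 F [-0.4 -0.6 -0.9]
TURN rx -0.009  then tx 0.0180 ty -0.0021 tz 0.0002
```

View pics/s3.png

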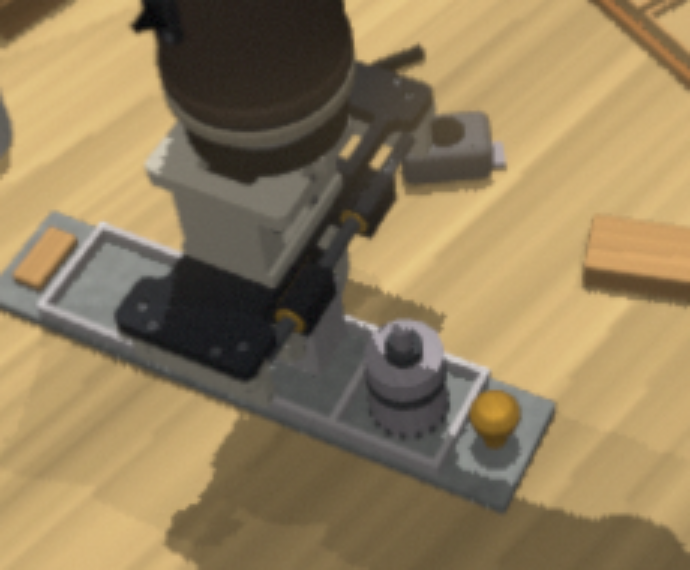

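The holesaw stands in compartment 1 (crop 405,380) and the bush is over compartment 2 (310,350). Lower and release.

```bash
python3 -m handwheel '[[0,0.008,-0.002,0,0,0,0],[0,0.006,0,0,0,0,0],[0,0.003,0,0,0,0,0],[0,0,0,0,0,0,0]]'; python3 -m handwheel '[[0,0.001,0,0,0,0,0],[0,0,0,0,0,0,0],[0,0,0,0,0,0,0]]'
```

```text
clock: 15.0
position: [0.5326, 0.1797, 0.0041]
ee_rot: [2.062, 0.308, -2.062]
force: [0.3, -0.1, -1.2]
width: 0.347
clock: 15.3
position: [0.5329, 0.1799, 0.0035]
ee_rot: [2.062, 0.308, -2.062]
force: [0.1, 1.2, -1.1]
width: 0.343
```

```bash
python3 -m handwheel '[[0,0.001,0,0,0,0,0],[0,0.001,0,0,0,0,0],[0,0,0,0,0,0,0],[1,0,0,0,0,0,0],[1,0,0,0,0,0,0],[1,0,0,0,0,0,0],[1,0,0,0,0,0,0],[1,0,0,0,0,0,0],[1,0,0,0,0,0,0],[1,0,0,0,0,0,0]]'; python3 -m handwheel '[[1,0,0,0,0,0,0],[1,-0.02,0,0,0,0,0],[1,-0.035,0,0,0,0,0],[1,-0.035,0,0,0,0,0],[1,-0.02,0,0,0,0,0],[1,0,0,0,0.13,0,0],[1,0,0,0,0.13,0,0],[1,0,0,0,0.13,0,0],[1,0,0,0,0.13,0,0]]'; python3 go.py 0.580 -0.186 0.01 -1.786
```

```text
clock: 16.3
position: [0.5328, 0.1799, 0.0013]
ee_rot: [2.062, 0.308, -2.062]
force: [1.5, -0.6, -0.7]
width: 0.911
clock: 17.2
position: [0.5327, 0.1799, 0.1114]
ee_rot: [-2.1, 0.241, 2.1]
force: [0.4, -0.7, -0.4]
width: 1.0
t 17.2 pos [0.5327 0.1799 0.1114] yaw -1.799 down [ 0.  0. -1.] w 1.0 F [ 0.4 -0.7 -0.4]
TURN rx -0.013  then tx 0.1014 ty 0.3473 tz -0.1243
```

```bash
python3 -m handwheel '[[1,0,0,0,-0.013,0,0],[1,0,0.0386,-0.0138,0,0,0],[1,0,0.0386,-0.0138,0,0,0],[1,0,0.0386,-0.0138,0,0,0],[1,0,0.0386,-0.0138,0,0,0],[1,0,0.0386,-0.0138,0,0,0],[1,0,0.0386,-0.0138,0,0,0],[1,0,0.0386,-0.0138,0,0,0],[1,0,0.0386,-0.0138,0,0,0],[1,0,0.0386,-0.0138,0,0,0]]';  python3 -m handwheel '[[1,0,0,0,0,0,0],[1,0,0,0,0,0,0]]'; python3 go.py 0.580 -0.186 0.01 -1.786; python3 chk.py top side
```

```text
clock: 18.2
position: [0.5817, -0.1875, 0.1113]
ee_rot: [-2.113, 0.217, 2.113]
force: [0.7, -0.4, 0.2]
width: 1.001
clock: 18.4
position: [0.5814, -0.1869, 0.111]
ee_rot: [-2.111, 0.222, 2.112]
force: [-0.2, 0.6, -0.5]
width: 1.0
t 18.4 pos [ 0.5814 -0.1869  0.111 ] yaw -1.78 down [-0.  0. -1.] w 1.0 F [-0.2  0.6 -0.5]
TURN rx 0.006  then tx 0.1010 ty -0.0006 tz 0.0016
top -93 zmax 87.2 top [-91.9  -1.2  83.5] range [-113.  -20.   30.] [-71.  21.  87.]
top -31 zmax 79.0 top [-28.6   0.3  73.6] range [-45. -16.  30.] [-11.  16.  79.]
side -93 zmax 87.0 top [-93.    3.2  82.8] range [-114.  -19.   30.] [-72.  24.  87.]
side -31 zmax 76.3 top [-29.9   4.2  72.4] range [-46. -14.  30.] [-12.  21.  76.]
```

```bash
python3 -m handwheel '[[1,0.03,0,0.001,0,0,0],[1,0.035,0,0,0,0,0],[1,0.022,0,0,0,0,0],[1,0.011,0,0,0,0,0],[1,0.003,0,0,0,0,0],[1,0,0,0,0,0,0],[0.3,0,0,0,0,0,0],[0.3,0,0,0,0,0,0],[0.3,0,0,0,0,0,0],[0.3,0,0,0,0,0,0]]' 15;  python3 -m handwheel '[[0.25,0,0,0,0,0,0],[0.25,0,0,0,0,0,0],[0.25,0,0,0,0,0,0]]'; python3 go.py 0.580 -0.186 0.01 -1.786; python3 tip.py; python3 -c "
import cv2;im=cv2.imread('pics/tip.png');cv2.imwrite('pics/tipf.png',cv2.resize(im[80:210,240:400],None,fx=4,fy=4))"
```

```text
clock: 19.5
position: [0.5811, -0.1857, 0.0109]
ee_rot: [-2.111, 0.223, 2.11]
force: [-0.4, 0.3, -0.3]
width: 0.698
clock: 19.8
position: [0.5807, -0.1856, 0.0103]
ee_rot: [-2.11, 0.223, 2.111]
force: [0.3, 0.5, -0.2]
width: 0.44
t 19.8 pos [ 0.5807 -0.1856  0.0103] yaw -1.781 down [-0. -0. -1.] w 0.44 F [ 0.3  0.5 -0.2]
TURN rx 0.005  then tx 0.0003 ty 0.0006 tz 0.0006
pos [ 0.5807 -0.1856  0.0103] F [ 0.3  0.5 -0.2] w 0.4399150030270253
1 140 x(down) pct95,max [-0.0181 -0.0169] y [0.0162 0.0374] z [-0.007   0.0144]
-1 104 x(down) pct95,max [-0.0177 -0.0158] y [-0.0384 -0.0148] z [-0.0077  0.0139]
```

View pics/tipf.png

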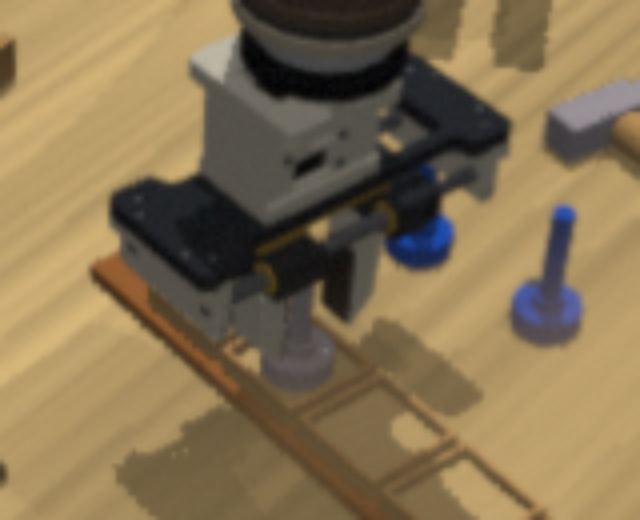

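The steel shank (crop 300,320) lies between the two fingers, and both blue ones are outside. Close on it.

```bash
python3 -m handwheel '[[0,0,0,0,0,0,0],[0,0,0,0,0,0,0],[0,0,0,0,0,0,0],[0,0,0,0,0,0,0],[0,0,0,0,0,0,0],[0,0,0,0,0,0,0]]' 25; python3 -m handwheel '[[0,-0.01,0,0,0,0,0],[0,-0.02,0,0,0,0,0],[0,-0.03,0,0,0,0,0],[0,-0.03,0,0,0,0,0],[0,0,0,0,-0.1,0,0],[0,0,0,0,-0.1,0,0],[0,0,0,0,-0.1,0,0],[0,0,0,0,-0.11,0,0],[0,0,0,0,-0.1,0,0],[0,0,0,0,0,0,0]]'; python3 go.py 0.590 0.197 0.04 -1.268
```

```text
clock: 20.45
position: [0.5807, -0.1855, 0.0103]
ee_rot: [-2.11, 0.223, 2.111]
force: [-0.1, 0.1, -1.5]
width: 0.124
clock: 21.45
position: [0.5807, -0.1857, 0.1009]
ee_rot: [2.06, 0.312, -2.059]
force: [0.3, -0.3, -2.6]
width: 0.127
t 21.45 pos [ 0.5807 -0.1857  0.1009] yaw -1.27 down [ 0. -0. -1.] w 0.127 F [ 0.3 -0.3 -2.6]
TURN rx -0.002  then tx 0.0609 ty -0.3626 tz -0.1230
```

```bash
python3 -m handwheel '[[0,0,-0.024,-0.008,0,0,0],[0,0,-0.043,-0.0145,0,0,0],[0,0,-0.043,-0.0145,0,0,0],[0,0,-0.043,-0.0145,0,0,0],[0,0,-0.043,-0.0145,0,0,0],[0,0,-0.043,-0.0145,0,0,0],[0,0,-0.043,-0.0145,0,0,0],[0,0,-0.04,-0.0145,0,0,0],[0,0,-0.025,-0.009,0,0,0],[0,0,-0.0155,-0.005,0,0,0]]'; python3 -m handwheel '[[0,0,0,0,0,0,0],[0,0.03,0,0,0,0,0],[0,0.03,0,0,0,0,0],[0,0.015,0,0,0,0,0],[0,0,0,0,0,0,0],[0,0,0,0,0,0,0]]';python3 go.py 0.590 0.196 0.006 -1.268
python3 - <<'E'
from h import *
im,d=get_image("side"); cv2.imwrite("pics/s4.png",cv2.resize(im[170:350,90:320],None,fx=3,fy=3))
E
```

```text
clock: 22.45
position: [0.5913, 0.2006, 0.1008]
ee_rot: [2.061, 0.313, -2.06]
force: [1.1, -0.7, -2.2]
width: 0.128
clock: 23.05
position: [0.5923, 0.1964, 0.026]
ee_rot: [2.061, 0.309, -2.06]
force: [-0.2, 0.7, -1.9]
width: 0.123
t 23.05 pos [0.5923 0.1964 0.026 ] yaw -1.273 down [ 0. -0. -1.] w 0.123 F [-0.2  0.7 -1.9]
TURN rx -0.005  then tx 0.0200 ty -0.0003 tz 0.0023
```

View pics/s4.png

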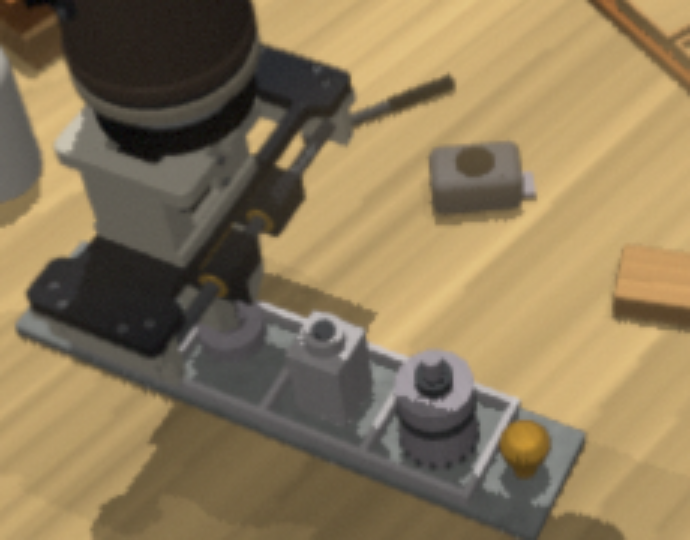

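The bit is upright over compartment 3 (crop 230,330), and the bush and holesaw are standing. Lower and release.

```bash
python3 -m handwheel '[[0,0.009,0,0.002,0,0,0],[0,0.007,0,0,0,0,0],[0,0.002,0,0,0,0,0],[0,0.001,0,0,0,0,0],[0,0.0005,0,0,0,0,0],[0,0,0,0,0,0,0],[0,0,0,0,0,0,0]]'; python3 go.py 0.590 0.196 0.005 -1.268
```

```text
clock: 23.8
position: [0.59, 0.1967, 0.006]
ee_rot: [2.06, 0.311, -2.06]
force: [0.2, -0.0, 0.2]
width: 0.123
t 23.8 pos [0.59   0.1967 0.006 ] yaw -1.271 down [ 0.  0. -1.] w 0.123 F [ 0.2 -0.   0.2]
TURN rx -0.003  then tx 0.0010 ty 0.0007 tz 0.0002
```

```bash
python3 -m handwheel '[[1,0,0,0,0,0,0],[1,0,0,0,0,0,0],[1,0,0,0,0,0,0],[1,0,0,0,0,0,0],[1,0,0,0,0,0,0],[1,0,0,0,0,0,0],[1,0,0,0,0,0,0],[1,0,0,0,0,0,0],[1,0,0,0,0,0,0],[1,0,0,0,0,0,0]]'; python3 -m handwheel '[[1,0,0,0,0,0,0],[1,-0.02,0,0,0,0,0],[1,-0.035,0,0,0,0,0],[1,-0.035,0,0,0,0,0],[1,-0.015,0,0,0,0,0],[1,0,0,0,0.13,0,0],[1,0,0,0,0.13,0,0],[1,0,0,0,0.13,0,0],[1,0,0,0,0.125,0,0]]'; python3 -m handwheel '[[1,0,0,0,0,0,0]]'; python3 go.py 0.6385 -0.199 0.006 -1.786
```

```text
clock: 24.8
position: [0.5898, 0.1966, 0.0058]
ee_rot: [2.06, 0.311, -2.06]
force: [-0.4, -0.2, 0.9]
width: 0.945
clock: 25.7
position: [0.5895, 0.1964, 0.1103]
ee_rot: [-2.104, 0.234, 2.106]
force: [0.1, 0.9, -0.4]
width: 1.001
clock: 25.8
position: [0.5895, 0.1966, 0.1104]
ee_rot: [-2.107, 0.23, 2.107]
force: [-0.0, 0.7, 0.2]
width: 1.002
t 25.8 pos [0.5895 0.1966 0.1104] yaw -1.788 down [-0.001 -0.001 -1.   ] w 1.002 F [-0.   0.7  0.2]
TURN rx -0.002  then tx 0.1044 ty 0.3760 tz -0.1323
```

```bash
python3 -m handwheel '[[1,0,0.0376,-0.0132,0,0,0],[1,0,0.0376,-0.0132,0,0,0],[1,0,0.0376,-0.0132,0,0,0],[1,0,0.0376,-0.0132,0,0,0],[1,0,0.0376,-0.0132,0,0,0],[1,0,0.0376,-0.0132,0,0,0],[1,0,0.0376,-0.0132,0,0,0],[1,0,0.0376,-0.0132,0,0,0],[1,0,0.0376,-0.0132,0,0,0],[1,0,0.0376,-0.0132,0,0,0]]';  python3 -m handwheel '[[1,0,0,0,0,0,0],[1,0,0,0,0,0,0]]'; python3 go.py 0.6385 -0.199 0.006 -1.786; python3 chk.py top side
```

```text
clock: 26.8
position: [0.6382, -0.2005, 0.1105]
ee_rot: [-2.11, 0.223, 2.111]
force: [1.1, 0.1, -0.3]
width: 0.999
clock: 27.0
position: [0.6379, -0.2002, 0.1101]
ee_rot: [-2.107, 0.227, 2.109]
force: [0.6, 0.5, 0.0]
width: 0.997
t 27.0 pos [ 0.6379 -0.2002  0.1101] yaw -1.786 down [-0.001  0.    -1.   ] w 0.997 F [0.6 0.5 0. ]
TURN rx 0.000  then tx 0.1041 ty -0.0013 tz -0.0003
top -93 zmax 87.3 top [-91.9  -1.2  82.8] range [-113.  -20.   31.] [-71.  21.  87.]
top -31 zmax 78.9 top [-28.7  -0.3  72.2] range [-45. -16.  30.] [-11.  17.  79.]
top 31 zmax 88.4 top [31.   0.  83.3] range [25. -8. 31.] [37.  8. 88.]
side -93 zmax 86.4 top [-93.    2.9  82.8] range [-114.  -19.   30.] [-72.  24.  86.]
side -31 zmax 78.3 top [-30.    4.6  72.4] range [-46. -14.  30.] [-13.  20.  78.]
side 31 zmax 87.0 top [31.4  2.5 82.8] range [23. -5. 30.] [38. 11. 87.]
```

The first three stand at −92, −29 and +31 mm with the right heights. Now the chuck.

```bash
python3 -m handwheel '[[1,0.03,-0.001,0,0,0,0],[1,0.035,0,0,0,0,0],[1,0.025,0,0,0,0,0],[1,0.011,0,0,0,0,0],[1,0.003,0,0,0,0,0],[1,0,0,0,0,0,0],[0,0,0,0,0,0,0],[0,0,0,0,0,0,0],[0,0,0,0,0,0,0],[0,0,0,0,0,0,0]]' 30;  python3 -m handwheel '[[0,0,0,0,0,0,0],[0,0,0,0,0,0,0],[0,0,0,0,0,0,0],[0,0,0,0,0,0,0],[0,0,0,0,0,0,0],[0,0,0,0,0,0,0]]'; python3 go.py 0.6385 -0.199 0.006 -1.786
```

```text
clock: 28.1
position: [0.6389, -0.198, 0.0074]
ee_rot: [-2.109, 0.228, 2.107]
force: [-0.7, -0.6, -0.0]
width: 0.701
clock: 28.7
position: [0.6386, -0.1982, 0.0068]
ee_rot: [-2.108, 0.228, 2.108]
force: [-0.4, -0.8, -0.3]
width: 0.384
t 28.7 pos [ 0.6386 -0.1982  0.0068] yaw -1.786 down [-0. -0. -1.] w 0.384 F [-0.4 -0.8 -0.3]
TURN rx -0.000  then tx 0.0008 ty 0.0008 tz -0.0001
```

```bash
python3 -m handwheel '[[0,-0.01,0,0,0,0,0],[0,-0.02,0,0,0,0,0],[0,-0.03,0,0,0,0,0],[0,-0.03,0,0,0,0,0],[0,0,0,0,-0.1,0,0],[0,0,0,0,-0.1,0,0],[0,0,0,0,-0.1,0,0],[0,0,0,0,-0.11,0,0],[0,0,0,0,-0.11,0,0],[0,0,0,0,0,0,0]]'; python3 go.py 0.6495 0.215 0.04 -1.268
```

```text
clock: 29.7
position: [0.6384, -0.1977, 0.0971]
ee_rot: [2.056, 0.318, -2.057]
force: [-0.7, 0.5, -2.1]
width: 0.382
t 29.7 pos [ 0.6384 -0.1977  0.0971] yaw -1.264 down [-0.  0. -1.] w 0.382 F [-0.7  0.5 -2.1]
TURN rx 0.004  then tx 0.0571 ty -0.3907 tz -0.1336
```

```bash
python3 -m handwheel '[[0,0,-0.025,-0.0085,0,0,0],[0,0,-0.045,-0.0155,0,0,0],[0,0,-0.045,-0.0155,0,0,0],[0,0,-0.045,-0.0155,0,0,0],[0,0,-0.045,-0.0155,0,0,0],[0,0,-0.045,-0.0155,0,0,0],[0,0,-0.045,-0.0155,0,0,0],[0,0,-0.045,-0.0155,0,0,0],[0,0,-0.032,-0.011,0,0,0],[0,0,-0.0187,-0.006,0,0,0]]'; python3 -m handwheel '[[0,0,0,0,0,0,0],[0,0.03,0,0,0,0,0],[0,0.03,0,0,0,0,0],[0,0.015,0,0,0,0,0],[0,0,0,0,0,0,0],[0,0,0,0,0,0,0]]';python3 go.py 0.6495 0.215 0.0018 -1.268
python3 - <<'E'
from h import *
im,d=get_image("side"); cv2.imwrite("pics/s5.png",cv2.resize(im[140:340,60:310],None,fx=3,fy=3))
E
```

```text
clock: 30.7
position: [0.6482, 0.2199, 0.0971]
ee_rot: [2.057, 0.32, -2.058]
force: [0.0, 0.3, -2.6]
width: 0.383
clock: 31.3
position: [0.65, 0.2142, 0.0226]
ee_rot: [2.059, 0.314, -2.058]
force: [0.2, 0.1, -2.6]
width: 0.383
t 31.3 pos [0.65   0.2142 0.0226] yaw -1.268 down [ 0.001 -0.    -1.   ] w 0.383 F [ 0.2  0.1 -2.6]
TURN rx 0.000  then tx 0.0208 ty -0.0009 tz 0.0002
```

View pics/s5.png

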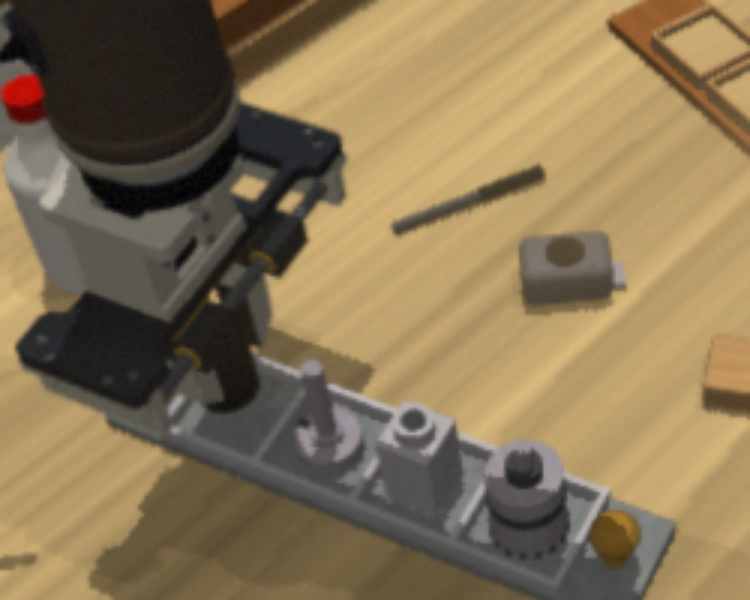

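The chuck is over compartment 4 (crop 230,380) and the other three are standing. Lower to reported z 0.0015.

```bash
python3 -m handwheel '[[0,0.009,0,0,0,0,0],[0,0.007,0,0,0,0,0],[0,0.002,0,0,0,0,0],[0,0.0015,0,0,0,0,0],[0,0.001,0,0,0,0,0],[0,0,0,0,0,0,0],[0,0,0,0,0,0,0]]'; python3 go.py 0.6495 0.215 0.0018 -1.268
```

```text
clock: 32.05
position: [0.6494, 0.2151, 0.0018]
ee_rot: [2.058, 0.316, -2.057]
force: [-1.9, -0.9, 4.3]
width: 0.386
t 32.05 pos [0.6494 0.2151 0.0018] yaw -1.266 down [ 0.  0. -1.] w 0.386 F [-1.9 -0.9  4.3]
TURN rx 0.002  then tx 0.0000 ty 0.0001 tz -0.0001
```

On the floor, since the contact force is now about +4 N. Release and withdraw.

```bash
python3 -m handwheel '[[1,0,0,0,0,0,0],[1,0,0,0,0,0,0],[1,0,0,0,0,0,0],[1,0,0,0,0,0,0],[1,0,0,0,0,0,0],[1,0,0,0,0,0,0],[1,0,0,0,0,0,0],[1,0,0,0,0,0,0]]'; python3 -m handwheel '[[1,0,0,0,0,0,0],[1,-0.02,0,0,0,0,0],[1,-0.035,0,0,0,0,0],[1,-0.035,0,0,0,0,0],[1,-0.03,0,0,0,0,0],[1,0,0.04,0.014,0,0,0],[1,0,0.04,0.014,0,0,0],[1,0,0.04,0.014,0,0,0],[1,0,0.04,0.014,0,0,0],[1,0,0.04,0.014,0,0,0]]'; python3 -m handwheel '[[1,0,0.04,0.014,0,0,0],[1,0,0,0,0,0,0],[1,0,0,0,0,0,0],[1,0,0,0,0,0,0],[1,0,0,0,0,0,0]]'; python3 chk.py top side; python3 -c "
import cv2;a=cv2.imread('pics/chk_side.png')[180:400,60:310];cv2.imwrite('pics/fin.png',cv2.resize(a,None,fx=2.6,fy=2.6))"
```

```text
clock: 32.85
position: [0.6492, 0.215, 0.0013]
ee_rot: [2.057, 0.316, -2.057]
force: [-0.3, -0.5, 0.6]
width: 0.991
clock: 33.85
position: [0.6422, 0.0015, 0.1215]
ee_rot: [2.057, 0.316, -2.057]
force: [1.0, 0.6, -0.7]
width: 1.0
clock: 34.35
position: [0.6412, -0.0372, 0.1214]
ee_rot: [2.056, 0.319, -2.056]
force: [0.3, -0.4, 0.3]
width: 1.003
top -93 zmax 87.9 top [-91.8  -1.1  83.7] range [-113.  -21.   30.] [-71.  20.  88.]
top -31 zmax 77.0 top [-28.4   0.3  72.6] range [-45. -16.  30.] [-12.  16.  77.]
top 31 zmax 86.5 top [30.6  0.2 83.2] range [24. -7. 30.] [38.  7. 86.]
top 93 zmax 79.6 top [95.1 -1.3 73.5] range [ 78. -18.  31.] [114.  17.  80.]
side -93 zmax 86.7 top [-93.    2.8  82.6] range [-114.  -19.   30.] [-72.  24.  87.]
side -31 zmax 77.0 top [-29.8   4.3  72.7] range [-45. -13.  30.] [-12.  21.  77.]
side 31 zmax 87.3 top [31.4  2.7 83.1] range [23. -6. 30.] [40. 11. 87.]
side 93 zmax 79.3 top [93.4  3.9 73.3] range [ 77. -15.  30.] [110.  21.  79.]
```

View pics/fin.png

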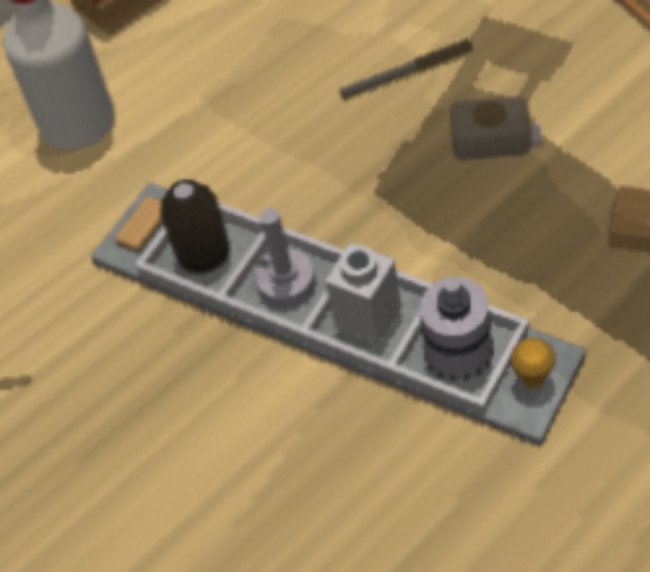

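All four stand upright in the correct compartments, and the robot is clear.

```bash
python3 -c "
from cell import *
print(sign_off())"
```

```text
the job is handed in; nothing more can be done
None
```

The job is handed in: all four attachments stand upright in the caddy. Counting from the knob, the order is holesaw, bush, Forstner bit, chuck, the same as on the strip from the robot outward. The last move ended at 34.35 s of the 122 s allowed.

**Last checks:** In both cameras every piece is within about 3 mm of its compartment centre along the row. Across the row it is within about 1.5 mm in the top view and 5 mm in the side view. Their tops are at the right height for standing on the compartment floor, to about 3 mm. The gripper is open and well clear of them.

**What disagreed:**
- **Tool height:** the depth image showed the finger tips about 32 mm higher than the pose reading said. I noticed before the first grasp and corrected every height for it. The grip widths then matched the object sizes, and the Forstner bit and chuck met the caddy floor at the expected height.
- **Side view:** the side camera puts the pieces 2–4 mm further across the row than the top camera does. Each camera sees a different face of each piece, and the calibration is only good to about 2 mm.

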